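# Index the beaker stage one hole along its rail and hold the pin home

### The job

The beaker's stage has to come one hole nearer to the tall screw-cap bottle that stands past one end of the rail. Slide the transport-lock grip towards the robot to its end stop, then pull the plunger knob up, slide the stage along the rail to the next hole on the bottle's side and let the pin drop fully home there. Finish still holding the knob with the pin kept down in that hole; the beaker stays standing on its stage, and the other things on the worktop are left alone.

Things in the scene. Friction and masses are not known exactly. Their poses are not given: they have to be found in the camera images.
- slide_rail: Fixed aluminium rail, 44 mm wide, 400 mm long, top face 32 mm above the worktop, with feet and black caps at both ends (422 mm overall). Origin: centre of its underside, on the worktop. Its y axis runs along the rail, its x axis across it, away from the robot. Five round index holes (13 mm) in the top face at y = -100, -50, 0, 50, 100 mm.
- carriage (a joint): Position of the sliding grey section (saddle) on the rail, m, growing along the rail's +y; limits -0.102 to 0.102. At the start it is 0, pinned in the middle hole. It slides easily (about 1 N) once the pin is out. Its stage, a plate on the far side, carries the beaker; everything on the section moves with it.
- index_plunger (a joint): Lift of the index plunger, m: 0 = pin fully home, 10 mm deep in a hole; from 0.010 the pin is clear of the rail top (the pin is 10 mm thick with a rounded end; it rests there at 0.010 between holes); upper stop 0.018. A spring pushes it down with 2.5 to 3.5 N. While the transport lock is on it can lift only about 2 mm.
- plunger_knob: Round black knob on top of the plunger, 30 mm across, 28 mm tall; the gripping part is a 20 mm high cylinder. Origin: the knob's centre, 102 mm above the worktop when the pin is home, above the rail's centre line. It moves up with the plunger and along the rail with the section. Nothing stands above 75 mm within 60 mm of its axis, except the lock grip, which is on the robot's side.
- transport_lock (a joint): Travel of the transport lock, m: a forked steel plate over the plunger's collar. It starts at 0 to 0.006 (locked), moves along the rail's -x (towards the robot) and stops at 0.035 (fully released). Sliding friction about 1.5 N; it stays where it is left.
- lock_grip: Upright black block on the lock plate, 14 mm along the rail, 20 mm across it and 30 mm tall. Origin: its centre, 86 mm above the worktop; with the lock at 0 it lies 48 mm from the plunger axis towards the robot (83 mm at the end stop). The guide beneath it reaches 72 mm high, 32 mm wide.
- beaker: Clear beaker, 72 mm across, 87 mm tall, loose, standing on the stage between short pegs, 100 mm from the rail's centre line on the far side; its foot is 42 mm above the worktop. Origin: centre of its underside; z is its axis.
- bottle: Tall white bottle with a screw cap, 91 mm across, 199 mm tall, standing past one end of the rail, about 280 mm from the rail's centre; it shows which way to move. Origin: centre of its underside.
- tumbler: Steel tumbler with a black rim, 82 mm across, 122 mm tall, standing past the other end of the rail; leave it alone. Origin: centre of its underside.
- vial: Small amber vial with a screw cap, 25 mm across, 68 mm tall, standing behind the rail; leave it alone. Origin: centre of its underside.
- dropper: Amber dropper bottle, 31 mm across, 107 mm tall, standing behind the rail; leave it alone. Origin: centre of its underside.
- cap: Loose black cap, 29 mm across, 18 mm tall, lying in front of the rail; leave it alone. Origin: centre of its underside.

How it is judged:
By the outcome, as a careful person would: the job done as asked, in the order asked, and still so for the second after the job is handed in, while the arm keeps its last pose, push and grip.
It also fails if it takes over 42 s, if anything falls off the work surface, if the arm or the gripper's body presses on something with over 40 N, if the wrist force passes 120 N, or if a joint passes its speed limit or range.

### The arm

A 7-joint arm with a two-finger parallel gripper is mounted at the origin on a cart in front of the work surface, level with it; the furniture and walls round the work are solid. World frame = base frame: x ahead of the robot, y to its left, z up, the work surface at z = 0. Lengths are in mm, angles in rad, forces in N, time in s.
With the tool pointing down it reaches from about 425 to 825 mm from the base axis. Payload 3.6 kg.
Tool frame: the origin (TCP) lies at the very end of the fingers, on their centre line; the grasp point (between the pads) lies bot.grasp_offset behind it (bot.grasp_offset is the distance from the TCP to the grasp point, in mm); z points along the fingers, y is the line along which they close (so a half turn about z gives the same grasp; the last joint's range is limited). The gripper opens to 85 mm and grips with 20 to 120 N. Pads are 22 mm wide; open, the fingers measure 114 mm over their backs; the gripper's body (76 mm by 85 mm) begins 54 mm behind the grasp point. The pads swing forward as they close: fully open they stand 13 mm farther back than shut.
Start: joints at [1.272, 0.615, -0.013, 1.423, 0.008, 1.103, -0.04], TCP at [174.516, -626.103, 210.997] pointing down, gripper open.
Joint ranges: [-3.12, 3.12], [-0.3, 2.06], [-1.34, 1.32], [0.26, 2.42], [-1.36, 4.5], [0.01, 1.98], [-2.84, 2.84]. Speed limits (rad/s): [2.79, 2.79, 3.14, 3.14, 3.14, 3.14, 3.14].

### API

Orientations are given as [roll, pitch, yaw] about the fixed x, y, z axes, in that order (R = Rz(yaw) Ry(pitch) Rx(roll)).
In Python, from station import bot, cams, probe_bus gives the robot as it stands (bot), with the cameras (cams) and the readings (probe_bus).
- The arm moves only by the shell command python3 inch.py FILE, which reads ROWS from the file FILE. ROWS is one flat JSON list of numbers that holds 1 to 5 rows one after another, with no inner brackets; each row has 7 numbers: a rotation vector rx, ry, rz in units of 0.1 rad, then dx, dy, dz in shares of the most that a row can go, 1 being 62.5 mm, then the opening from 0.0 (shut) to 1.0 (fully open); each row shifts and turns the commanded pose from where the row before left it, along the tool's axes as they then stand; what a row does not reach is not made up. A row lasts 1/8 s, in which the tool goes at most 62.5 mm and 0.188 rad, less where a joint would pass 70% of its speed; a pose out of reach is approached as far as the arm can. The fingers move at their own pace and stop on an object; the grip force is fixed at half the most. Time passes only in rows, so rows that do not move let the fingers close. It prints the time, the measured TCP pose, the force, the opening and the grip force at its end. Input that does not fit is refused with a message, and nothing moves.
- probe_bus.observe(): the state, without advancing time (a new reading comes with each control period).
- cams.snapshot(name): name is "scene" or "top" or "wrist"; returns the picture (420x560x3 uint8, red, green, blue); there is no depth.
- cams.get_calibration(name): a dict with "mtx" (3x3 intrinsics, pixels), "rvec" (rotation vector, rad) and "tvec" (3), from world to camera coordinates, as OpenCV has them. Camera axes: x right, y down, z forward; pixel columns grow to the right and rows downward; lengths in mm; the calibration is good to about 2 mm. A picture is of the moment at which its call begins: read the wrist's pose just before it. get_calibration takes no time and is no camera call; for the wrist camera it gives the pose at the moment of the call.
- bot.hand_in(): hands the job in; it is judged then, once.
The state is a dict: "time": time; "joint_positions": joint angles; "joint_velocities": joint speeds; "effort": joint torques, N m; "eef_pos": TCP position; "eef_rot": TCP orientation; "ft_force": force on the tool from outside, world axes, zero at the start; "wrist_torque": the same for the moment, N m; "grip_width": opening from 0.0 (shut) to 1.0 (fully open); "gripper_force": force on a finger pad.
Only numpy, scipy, OpenCV 4.12 (cv2) and the standard library are available. Lean on these libraries where they do the work, as an engineer would, in place of code of your own. Each camera call takes 0.05 s, during which the arm holds its last target. There are 200 camera calls.

## Working session

There is one attempt and no reset: what is moved stays moved. The work goes in short steps, Python scripts to look and compute and a shell command to move; the robot and the scene stay as the last step left them, time stands still between calls to the robot, and variables do not carry over. Pictures are saved under pics/ and viewed, at most 10 in all, crops included, and the job is handed in when it is done.

```bash
ls; mkdir -p pics
python3 - <<'E'
from station import bot, cams, probe_bus
import cv2
for n in ("scene","top"):
    cv2.imwrite(f"pics/{n}0.png",cams.snapshot(n)[:,:,::-1])
    c=cams.get_calibration(n);print(n,c)
s=probe_bus.observe();print(s["time"],s["eef_pos"],s["eef_rot"],s["grip_width"],bot.grasp_offset)
E
```

```text
inch.py
pics
station.py
scene {'mtx': array([[456.8040078 ,   0.        , 285.22147072],
       [  0.        , 456.8040078 , 207.26763573],
       [  0.        ,   0.        ,   1.        ]]), 'rvec': array([ 1.3357775 , -2.167763  ,  0.97375701]), 'tvec': array([290.27374231, 406.80829377, 746.61907513])}
top {'mtx': array([[468.97569519,   0.        , 272.75398409],
       [  0.        , 468.97569519, 206.72260823],
       [  0.        ,   0.        ,   1.        ]]), 'rvec': array([ 2.15602283, -2.16631482,  0.10493934]), 'tvec': array([  32.42130984,  589.19373079, 1096.70725936])}
0.1 [ 174.31522486 -625.42715362  209.93857921] [-3.13926333e+00  9.46548889e-06  2.71845316e-01] 1.0029080079212043 18.700000000000003
```

View pics/scene0.png

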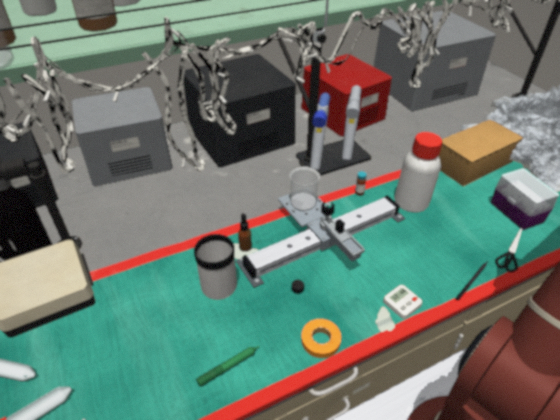

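View pics/top0.png

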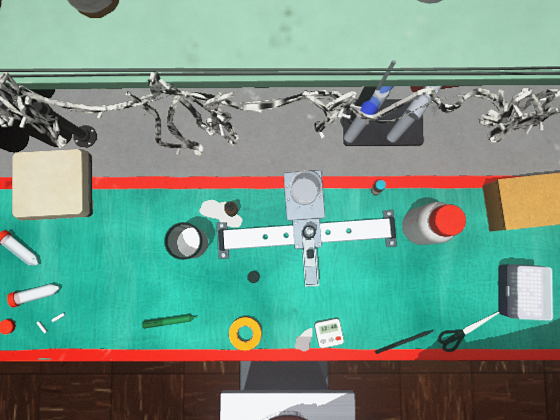

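The top view shows the knob near (309,231), the lock grip near (311,253), and the bottle to the right at (440,222), which is world -y. The scene view shows the knob near (327,207) and the grip near (340,226). Next I'll enlarge crops of these to measure them.

```bash
cat > h.py <<'E'
import numpy as np, cv2
def P(c):
    R=cv2.Rodrigues(c["rvec"])[0]; return R,np.array(c["tvec"]).ravel(),c["mtx"]
def ray(c,uv):
    R,t,K=P(c); d=R.T@np.linalg.solve(K,[*uv,1.]); return -R.T@t,d/np.linalg.norm(d)
def plane(c,uv,z):
    o,d=ray(c,uv); return o+d*(z-o[2])/d[2]
def tri(c1,a,c2,b):
    o1,d1=ray(c1,a);o2,d2=ray(c2,b)
    s=np.linalg.lstsq(np.c_[d1,-d2],o2-o1,rcond=None)[0]
    p,q=o1+d1*s[0],o2+d2*s[1]; return (p+q)/2,np.linalg.norm(p-q)
def proj(c,p):
    return cv2.projectPoints(np.array([p],float),c["rvec"],c["tvec"],c["mtx"],None)[0].ravel()
E
python3 - <<'E'
import cv2,numpy as np
a=cv2.imread("pics/scene0.png")[170:290,230:410];b=cv2.imread("pics/top0.png")[165:290,210:400]
f=lambda i:cv2.resize(i,(760,int(760*i.shape[0]/i.shape[1])),interpolation=cv2.INTER_CUBIC)
cv2.imwrite("pics/c1.png",f(a));cv2.imwrite("pics/c2.png",f(b))
for n,(x0,x1,y0,y1) in {"scene":(240,410,180,290),"top":(210,405,190,290)}.items():
    i=cv2.imread(f"pics/{n}0.png");m=(i.max(2)<60).astype(np.uint8);m2=np.zeros_like(m);m2[y0:y1,x0:x1]=m[y0:y1,x0:x1]
    k,l,s,c=cv2.connectedComponentsWithStats(m2)
    for j in range(1,k):
        if s[j,4]>8: print(n,s[j],c[j].round(1))
E
```

```text
scene [387 197  12  17  36] [394.4 205.4]
scene [322 205  12  11  78] [327.1 210.3]
scene [241 215   7  16  72] [243.5 223.7]
scene [336 221   7  11  67] [339.1 226.1]
scene [241 237  10  12  56] [246.9 244.1]
scene [243 257  13  21 143] [248.9 267.5]
scene [292 281  12   9  87] [297.3 285.5]
top [225 203   8   8  28] [229.2 205.7]
top [229 212   8   4  11] [233.1 214.2]
top [223 241   1   9   9] [223. 245.]
```

View pics/c1.png

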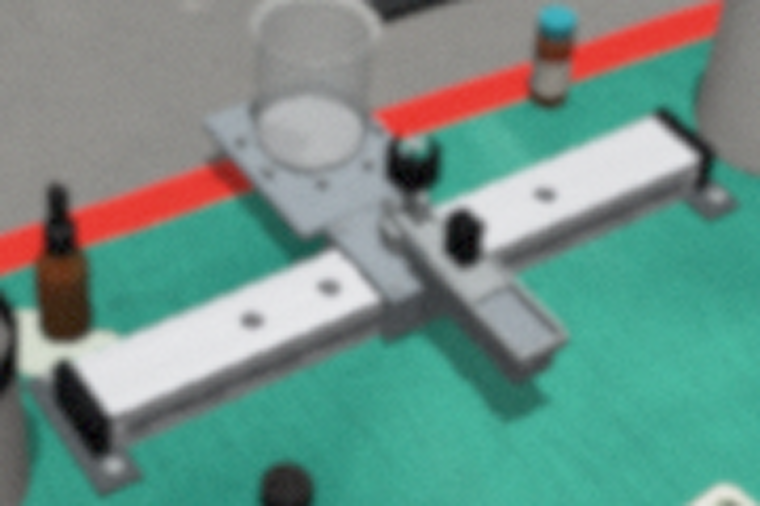

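View pics/c2.png

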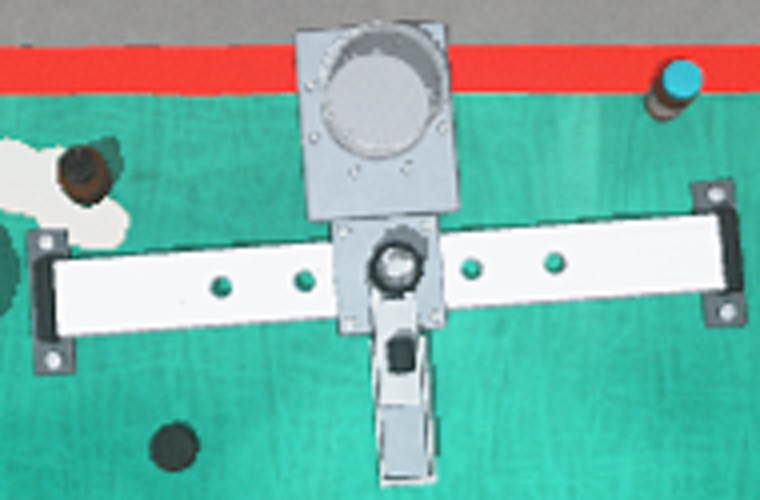

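In the enlarged scene crop the knob centre is at (327.6,208.3) and the grip centre at (340,226.1). In the top crop the knob is at (309,231.7), the grip at (310.5,253.2), and the holes at (265.5,236.5), (286.2,235.2), (327.8,232) and (348.8,230.8). Next I'll triangulate these.

Run:
```python
from station import bot, cams, probe_bus
from h import *
s,t=cams.get_calibration("scene"),cams.get_calibration("top")
print("knob",tri(s,(327.6,208.3),t,(309,231.7)),plane(t,(309,231.7),106),plane(s,(327.6,208.3),102))
print("grip",tri(s,(340,226.1),t,(310.5,253.2)),plane(t,(310.5,253.2),98),plane(s,(340,226.1),86))
H=[plane(t,p,32)[:2] for p in [(265.5,236.5),(286.2,235.2),(327.8,232),(348.8,230.8)]];print(np.round(H,1))
d=H[0]-H[3];print("rail yaw",np.arctan2(-d[0],d[1]),"hole mean",np.mean(H,0), "span",np.linalg.norm(d))
# scene hole for height check
print("hole+2 tri",tri(s,(230+252/4.222,170+320/4.222),t,(265.5,236.5)))
print("bottle",plane(t,(447,220),199))
w=cams.get_calibration("wrist");o,dd=ray(w,(280,210));print("wristcam",o,dd)
```

```text
knob (array([525.91404427, -51.38919344,  97.87004675]), np.float64(2.394778500061309)) [524.8136644  -51.84539213 106.        ] [522.77861044 -47.73809156 102.        ]
grip (array([477.64398629, -55.67060509,  81.61736008]), np.float64(1.4512647038332185)) [477.0961068  -55.13448741  98.        ] [474.40954722 -52.28820245  86.        ]
[[ 517.8   47.3]
 [ 520.7   -2.2]
 [ 527.9 -101.7]
 [ 530.5 -151.8]]
rail yaw 0.06358652762438909 hole mean [524.23176751 -52.11232434] span 199.46547904519474
hole+2 tri (array([518.68103606,  48.40419888,  27.06044121]), np.float64(2.3999030506234886))
bottle [ 542.24698289 -326.35976892  199.        ]
wristcam [ 239.17756343 -608.37726291  373.56630204] [-0.25107748 -0.06794297 -0.96557954]
```

Everything agrees with the text: knob about (525,-51.5), grip about (477,-55), rail yaw 0.064, and the next hole on the bottle's side (-y) about (528,-101.5). I'll turn the tool to the rail yaw and move over the grip.

The manual's scale: shifts go in shares of 62.5 mm and turns go in units of 0.1 rad. Converting my numbers, -50 mm is -0.8, 30.8 mm is 0.4928, 0.104 rad is 1.04.

```bash
echo '[0,0,1.04,0,0,0,1,0,0,1.04,0,0,0,1,0,0,0,0.4928,-0.8,0,1,0,0,0,0.4928,-0.8,0,1,0,0,0,0.4928,-0.8,0,1]' > path.dat && python3 inch.py path.dat; echo '[0,0,0,0.4928,-0.8,0,1,0,0,0,0.4928,-0.8,0,1,0,0,0,0.4928,-0.8,0,1,0,0,0,0.4928,-0.8,0,1,0,0,0,0.4928,-0.8,0,1]' > path.dat && python3 inch.py path.dat; echo '[0,0,0,0.4928,-0.8,0,1,0,0,0,0.4928,-0.8,0.24,1,0,0,0,0.4928,-0.8,0.4,1,0,0,0,0,0,0,1,0,0,0,0,0,0,1]' > path.dat && python3 inch.py path.dat
python3 - <<'E'
from station import bot, cams, probe_bus
from h import *
c=cams.get_calibration("wrist");i=cams.snapshot("wrist")[:,:,::-1];cv2.imwrite("pics/w1.png",i)
np.save("w1.npy",np.r_[c["rvec"].ravel(),c["tvec"].ravel(),c["mtx"].ravel()])
s=probe_bus.observe();print(s["time"],s["eef_pos"],s["eef_rot"],s["ft_force"])
for p in [(477,-54.6,86),(525,-51.5,102)]: print(proj(c,p))
E
```

```text
time: 0.72
eef_pos: [257.9, -468.5, 210.6]
eef_rot: [-3.141, -0.0, 0.064]
ft_force: [0.7, 0.1, 0.1]
grip_width: 0.997
gripper_force: 0.0
time: 1.35
eef_pos: [395.4, -209.4, 211.0]
eef_rot: [3.142, -0.0, 0.064]
ft_force: [1.4, 0.3, 0.4]
grip_width: 0.997
gripper_force: 0.0
time: 1.98
eef_pos: [476.4, -57.1, 171.2]
eef_rot: [3.141, 0.002, 0.064]
ft_force: [0.1, -0.5, 0.2]
grip_width: 1.0
gripper_force: 0.0
2.025 [476.42934294 -58.03422955 171.53157346] [3.14077884e+00 7.46993793e-04 6.19604056e-02] [-0.16664252 -0.64135545  0.26794788]
[275.51155135 209.01734877]
[274.88738963 140.37872058]
```

View pics/w1.png

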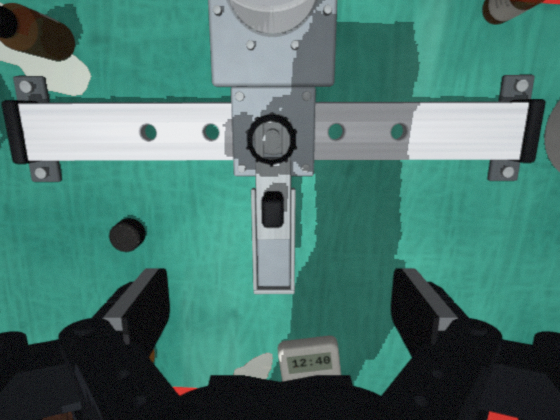

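The wrist view shows the knob at (272,139) and the grip at (272.5,210), centred on its plate, with the rail level in the picture. That puts both about 2 mm further towards +y than my estimate. I'll cross-check with triangulation and descend part-way.

Converted, -3 mm is -0.048, 25 mm is 0.4.

```bash
echo '[0,0,0,0,-0.048,0.4,1,0,0,0,0,0,0.4,1,0,0,0,0,0,0,1]' > path.dat && python3 inch.py path.dat
python3 - <<'E'
from station import bot, cams, probe_bus
from h import *
a=np.load("w1.npy");w=dict(rvec=a[:3],tvec=a[3:6],mtx=a[6:].reshape(3,3))
s,t=cams.get_calibration("scene"),cams.get_calibration("top")
print("knob",tri(w,(272,139),t,(309,231.7)),tri(w,(272,139),s,(327.6,208.3)),plane(w,(272,139),110))
print("grip",tri(w,(272.5,210),t,(310.5,253.2)),tri(w,(272.5,210),s,(340,226.1)),plane(w,(272.5,210),90))
print("holes",[plane(w,p,32).round(1) for p in [(148,132),(211,132),(336,132),(399,132)]])
o=probe_bus.observe();print(o["time"],o["eef_pos"],o["eef_rot"])
E
```

```text
time: 2.4
eef_pos: [475.0, -55.5, 120.7]
eef_rot: [3.141, 0.004, 0.06]
ft_force: [0.3, 0.8, 0.4]
grip_width: 0.997
gripper_force: 0.0
knob (array([525.42728378, -50.77593938, 106.54382726]), np.float64(2.432861349676944)) (array([525.49189177, -49.63135552,  99.02924585]), np.float64(0.004733373307788298)) [526.34220934 -49.79900708 110.        ]
grip (array([477.51972076, -54.04464075,  92.47589583]), np.float64(3.0344133902707715)) (array([475.63324768, -52.82954488,  84.66507376]), np.float64(0.6365319764881717)) [477.25179311 -52.57175448  90.        ]
holes [array([519.6,  50.4,  32. ]), array([5.227e+02, 3.000e-01, 3.200e+01]), array([529. , -99.2,  32. ]), array([ 532.2, -149.3,   32. ])]
2.4 [475.043184   -55.51083717 120.74210754] [3.14130273 0.00364959 0.06048862]
```

The heights agree: knob about 99–106 and grip about 85–92. Next I'll descend to TCP z≈77 and close on the grip.

```bash
echo '[0,0,0,0.024,-0.024,0.352,1,0,0,0,0,0,0.352,1,0,0,0,0,0,0,0,0,0,0,0,0,0,0,0,0,0,0,0,0,0]' > path.dat && python3 inch.py path.dat; echo '[0,0,0,0,0,0,0,0,0,0,0,0,0,0,0,0,0,0,0,0,0]' > path.dat && python3 inch.py path.dat
```

```text
time: 3.02
eef_pos: [479.1, -52.4, 78.8]
eef_rot: [3.141, -0.002, 0.063]
ft_force: [-0.1, 0.4, -0.7]
grip_width: 0.38
gripper_force: 0.0
time: 3.4
eef_pos: [478.7, -52.2, 78.5]
eef_rot: [3.141, -0.001, 0.064]
ft_force: [-1.8, 0.0, 6.2]
grip_width: 0.12
gripper_force: 58.7
```

```bash
echo '[0,0,0,-0.128,0,0,0,0,0,0,-0.128,0,0,0,0,0,0,-0.128,0,0,0,0,0,0,-0.096,0,0,0,0,0,0,0,0,0,0]' > path.dat && python3 inch.py path.dat; echo '[0,0,0,-0.032,0,0,0,0,0,0,-0.032,0,0,0,0,0,0,0,0,0,0]' > path.dat && python3 inch.py path.dat
```

```text
time: 4.03
eef_pos: [448.2, -54.2, 78.4]
eef_rot: [3.141, -0.001, 0.064]
ft_force: [-1.0, 0.3, 7.8]
grip_width: 0.124
gripper_force: 59.5
time: 4.4
eef_pos: [445.1, -54.4, 78.4]
eef_rot: [3.141, -0.003, 0.064]
ft_force: [0.2, -0.3, 6.8]
grip_width: 0.127
gripper_force: 59.4
```

```bash
for k in 1; do echo '[0,0,0,-0.024,0,0,0,0,0,0,0,0,0,0]' > path.dat && python3 inch.py path.dat; echo '[0,0,0,-0.024,0,0,0,0,0,0,0,0,0,0]' > path.dat && python3 inch.py path.dat;echo '[0,0,0,-0.016,0,0,0,0,0,0,0,0,0,0]' > path.dat && python3 inch.py path.dat; done | grep -E "pos|force:|width"
```

```text
eef_pos: [444.3, -54.5, 78.5]
ft_force: [2.4, -0.3, 5.7]
grip_width: 0.121
gripper_force: 59.2
eef_pos: [444.3, -54.4, 78.5]
ft_force: [6.0, -0.1, 4.0]
grip_width: 0.12
gripper_force: 59.0
eef_pos: [444.3, -54.5, 78.5]
ft_force: [6.1, -0.1, 2.4]
grip_width: 0.122
gripper_force: 58.8
```

At the stop: x no longer moves and the force rises to 6 N. I'll release, lift and look.

```bash
echo '[0,0,0,0.048,0,0,0.6,0,0,0,0,0,0,1,0,0,0,0,0,0,1,0,0,0,0,0,-0.64,1,0,0,0,0.32,0,-0.8,1]' > path.dat && python3 inch.py path.dat;echo '[0,0,0,0.48,0,0,1,0,0,0,0,0,0,1,0,0,0,0,0,0,1]' > path.dat && python3 inch.py path.dat
python3 - <<'E'
from station import bot, cams, probe_bus
from h import *
c=cams.get_calibration("wrist");i=cams.snapshot("wrist")[:,:,::-1];cv2.imwrite("pics/w2.png",i)
np.save("w2.npy",np.r_[c["rvec"].ravel(),c["tvec"].ravel(),c["mtx"].ravel()])
for p in [(525.5,-50.5,102),(442.7,-55.8,86)]: print(proj(c,p))
E
```

```text
time: 5.78
eef_pos: [459.8, -53.2, 167.1]
eef_rot: [-3.141, 0.008, 0.063]
ft_force: [1.4, 0.3, -0.8]
grip_width: 0.997
gripper_force: 0.0
time: 6.15
eef_pos: [491.2, -51.2, 166.6]
eef_rot: [-3.141, 0.004, 0.064]
ft_force: [0.0, -0.6, -0.7]
grip_width: 0.998
gripper_force: 0.0
[281.48158789 164.78303722]
[281.37115638 277.08076799]
```

View pics/w2.png

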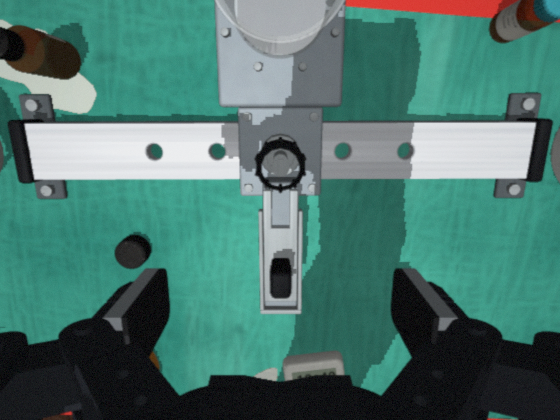

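The knob is at (280.5,164), within 1 px of the prediction, and the grip at (281,278) sits at the released end. The fingers are symmetric about column 280. I'll descend on the knob.

Converted, 34.3 mm is 0.5488, 43 mm is 0.688.

```bash
echo '[0,0,0,0.5488,0.008,0,1,0,0,0,0,0,0.64,1,0,0,0,0,0,0.688,1,0,0,0,0,0,0,1,0,0,0,0,0,0,0.5]' > path.dat && python3 inch.py path.dat; echo '[0,0,0,0,0,0,0.3,0,0,0,0,0,0,0,0,0,0,0,0,0,0,0,0,0,0,0,0,0,0,0,0,0,0,0,0]' > path.dat && python3 inch.py path.dat
```

```text
time: 6.82
eef_pos: [527.7, -49.5, 85.5]
eef_rot: [3.142, -0.001, 0.064]
ft_force: [0.2, 0.2, 0.3]
grip_width: 0.817
gripper_force: 0.0
time: 7.45
eef_pos: [528.2, -49.4, 86.3]
eef_rot: [3.141, -0.002, 0.064]
ft_force: [-1.9, -0.2, 6.2]
grip_width: 0.304
gripper_force: 58.6
```

Converted, -2 mm is -0.032, -4 mm is -0.064.

```bash
echo '[0,0,0,0,0,0,0,0,0,0,0,0,0,0]' > path.dat && python3 inch.py path.dat; echo '[0,0,0,0,0,-0.064,0,0,0,0,0,0,-0.064,0,0,0,0,0,0,-0.064,0,0,0,0,0,0,-0.032,0,0,0,0,0,0,0,0]' > path.dat && python3 inch.py path.dat; echo '[0,0,0,0,0,0,0,0,0,0,0,0,0,0]' > path.dat && python3 inch.py path.dat
```

```text
time: 7.7
eef_pos: [528.3, -49.4, 86.3]
eef_rot: [3.141, -0.003, 0.064]
ft_force: [-1.1, -0.2, 6.3]
grip_width: 0.305
gripper_force: 58.6
time: 8.32
eef_pos: [528.0, -49.4, 98.8]
eef_rot: [-3.142, -0.001, 0.064]
ft_force: [2.9, 0.8, -3.7]
grip_width: 0.306
gripper_force: 59.3
time: 8.57
eef_pos: [528.0, -49.4, 98.6]
eef_rot: [-3.142, -0.001, 0.064]
ft_force: [3.8, 0.1, -2.5]
grip_width: 0.307
gripper_force: 59.3
```

Lifted 12.3 mm, so the pin is clear. I'll slide 50 mm along tool +y, towards the bottle.

```bash
echo '[0,0,0,0,0.032,0,0,0,0,0,0,0.064,0,0,0,0,0,0,0.08,0,0,0,0,0,0,0.08,0,0,0,0,0,0,0.08,0,0]' > path.dat && python3 inch.py path.dat; echo '[0,0,0,0,0.08,0,0,0,0,0,0,0.08,0,0,0,0,0,0,0.08,0,0,0,0,0,0,0.08,0,0,0,0,0,0,0.064,0,0]' > path.dat && python3 inch.py path.dat; echo '[0,0,0,0,0.048,0,0,0,0,0,0,0.032,0,0,0,0,0,0,0,0,0,0,0,0,0,0,0,0]' > path.dat && python3 inch.py path.dat
python3 - <<'E'
from station import bot, cams, probe_bus
s=probe_bus.observe();import numpy as np
print(s["time"],s["eef_pos"],s["wrist_torque"]);d=s["eef_pos"]-np.array([528.1,-49.4,86.3]);print(np.hypot(*d[:2]),np.arctan2(d[0],-d[1]))
E
```

```text
time: 9.2
eef_pos: [529.3, -70.8, 98.6]
eef_rot: [-3.142, -0.001, 0.064]
ft_force: [4.9, 1.8, -4.6]
grip_width: 0.306
gripper_force: 59.2
time: 9.82
eef_pos: [530.9, -94.7, 98.6]
eef_rot: [-3.141, -0.001, 0.064]
ft_force: [4.8, 1.9, -4.7]
grip_width: 0.307
gripper_force: 59.3
time: 10.32
eef_pos: [531.3, -100.1, 98.7]
eef_rot: [3.141, -0.002, 0.063]
ft_force: [5.3, -0.4, -4.5]
grip_width: 0.308
gripper_force: 59.3
10.325 [ 531.27651782 -100.08208146   98.7050027 ] [ 0.21676399 -1.12714521 -0.03183623]
50.78152859583235 0.06259348802071649
```

Converted, 3 mm is 0.048, 2 mm is 0.032.

```bash
echo '[0,0,0,0,-0.0096,0,0,0,0,0,0,0,0.032,0,0,0,0,0,0,0.048,0,0,0,0,0,0,0.048,0,0,0,0,0,0,0,0]' > path.dat && python3 inch.py path.dat; echo '[0,0,0,0,0,0.048,0,0,0,0,0,0,0.032,0,0,0,0,0,0,0,0,0,0,0,0,0,0,0]' > path.dat && python3 inch.py path.dat
```

```text
time: 10.95
eef_pos: [531.3, -100.0, 90.6]
eef_rot: [3.14, -0.001, 0.063]
ft_force: [5.7, -0.3, -4.3]
grip_width: 0.306
gripper_force: 59.3
time: 11.45
eef_pos: [531.3, -99.4, 86.3]
eef_rot: [3.141, -0.002, 0.063]
ft_force: [4.5, -0.8, 3.8]
grip_width: 0.31
gripper_force: 60.2
```

The pin is home: z is 86.3 as before, with upward resistance. I'll add a slight down-push, then verify by camera.

```bash
echo '[0,0,0,0,0,0.016,0,0,0,0,0,0,0,0,0,0,0,0,0,0,0,0,0,0,0,0,0,0]' > path.dat && python3 inch.py path.dat
python3 - <<'E'
from station import bot, cams, probe_bus
from h import *
i=cams.snapshot("scene")[:,:,::-1][150:300,190:450];j=cams.snapshot("top")[:,:,::-1][150:300,190:450]
cv2.imwrite("pics/f.png",np.vstack([cv2.resize(k,(520,300)) for k in (i,j)]))
E
```

```text
time: 11.95
eef_pos: [531.4, -99.3, 86.2]
eef_rot: [3.141, -0.002, 0.063]
ft_force: [2.2, -0.5, 9.4]
grip_width: 0.309
gripper_force: 60.9
```

View pics/f.png

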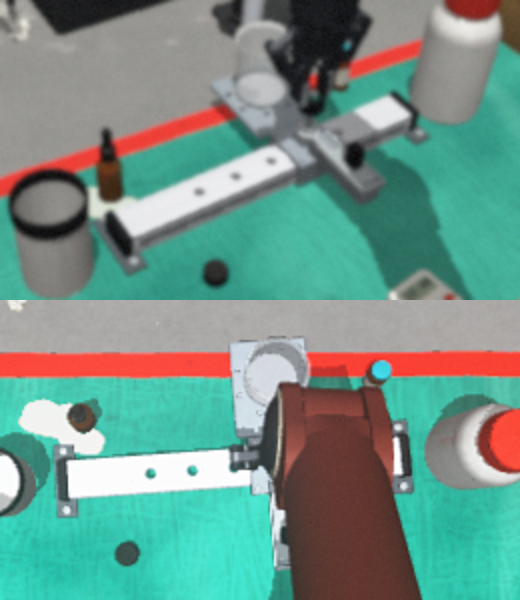

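The scene crop shows three open holes left of the section, at (199,191), (236,176) and (271,160). The section is now on the next hole towards the bottle, the lock grip is out, the beaker stands on its stage and the other things haven't moved.

```bash
python3 -c "
from station import bot, cams, probe_bus
print(bot.hand_in())"
```

```text
the job is handed in; nothing more can be done
None
```

I handed the job in at about 12 s: lock slid to its end stop, stage moved one hole towards the bottle, pin fully home with the knob still held down, beaker standing on its stage, and nothing else moved.

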